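# Dispense one filter module and push it to the inspection square

### The job

Press the plunger of the module dispenser all the way down and let it spring back up, so that exactly one filter module comes out of the slot at its front. Then push that module along the worktop until it lies flat and wholly inside the square outline (not the ring). Nothing is to be picked up: only press and push, and leave the other modules in the dispenser and the other things on the worktop where they are.

Things in the scene. Friction and masses are not known exactly. Their poses are not given: they have to be found in the camera images.
- dispenser: Fixed gravity-fed magazine, 102 mm deep (x), 54 mm wide; rear foot flanges 84 mm over all. Origin on the worktop under the stack of three modules; -x points out of the outlet, roughly towards the robot, z up. Front: open aluminium shaft 54 mm high, front face at x = -19.5 mm, outlet slot 45 x 19.5 mm at worktop level (the worktop is its floor). Behind: grey housing 70 mm high to x = +82 mm.
- outlet (a point): Point on the worktop 57 mm in front of the dispenser's origin (its -x): where the centre of the pushed-out module comes to lie after a full press, parallel to the dispenser and 22 mm clear of it.
- plunger (a joint): Travel of the plunger in m: 0 = up (as found), 0.030 = fully down. Spring: about 4 N at the top, 8 N at the bottom; returns by itself. It drives a flat pusher through the bottom of the shaft, 2 mm per mm: a full press slides the lowest module out; when the plunger is back up, the next one has dropped into place. A second press would push that one out too.
- plunger_top (a point): Centre of the flat top of the black plunger cap, 34 mm in diameter, 122 mm above the worktop when up, 50 mm behind the dispenser's origin (its +x).
- module_1: The lowest filter module in the dispenser, the one that comes out: a white screened can on a green board, 30 mm (its x) by 42 mm (its y) by 16 mm high, about 30 g, loose. Origin at the centre of its underside; as found its axes are parallel to the dispenser's.
- module_2: Second, like filter module in the stack; origin at the centre of its underside. Must stay in the dispenser.
- module_3: Third (top), like filter module in the stack; origin at the centre of its underside. Must stay in the dispenser.
- corner_1 (a point): Bottom corner of module_1 at (15, 21) mm in its own x, y.
- corner_2 (a point): Bottom corner of module_1 at (15, -21) mm in its own x, y.
- corner_3 (a point): Bottom corner of module_1 at (-15, -21) mm in its own x, y.
- corner_4 (a point): Bottom corner of module_1 at (-15, 21) mm in its own x, y.
- square_card: Thin grey card, 106 mm square, level with the worktop (things slide freely over its edge), with a white square outline: 98 mm outside, 90 mm inside, lines 4 mm wide. Origin at its centre, x and y along its sides. It lies to the left or to the right in front of the dispenser and changes places with the ring card.
- ring_card: Like card, but with a white ring of 90 mm diameter instead of a square: not the target. Origin at its centre.
- heatsink: Loose finned heatsink 34 x 50 x 26 mm, a bystander; origin at the centre of its underside.
- attenuator: Loose coaxial attenuator, 54 mm long, 17 mm thick, a bystander; origin at the centre of its underside.
- flux_pot: Loose round flux tin, 46 mm diameter, 22 mm high, a bystander; origin at the centre of its underside.
- side_cutters: Loose side cutters, 123 x 48 x 13 mm, a bystander lying nearer the robot; origin at the centre of the underside.
Things that resemble listed ones, but are neither listed nor needed, are in the scene too. Leave any pink or purple look-alike of the module_3 alone.

How it is judged:
By the outcome, as a careful person would: the job done as asked, in the order asked, and still so for the second after the job is handed in, with the robot touching nothing.
It also fails if it takes over 58 s, if anything falls off the work surface, if the arm or the gripper's body presses on something with over 40 N, if the wrist force passes 120 N, or if a joint passes its speed limit or range.

### The arm

A 7-joint arm with a two-finger parallel gripper is mounted at the origin on a cart in front of the work surface, level with it; the furniture and walls round the work are solid. World frame = base frame: x ahead of the robot, y to its left, z up, the work surface at z = 0. Lengths are in m, angles in degrees, forces in N, time in s.
With the tool pointing down it reaches from about 0.4 to 0.85 m from the base axis. Payload 10.4 kg.
Tool frame: the origin (TCP) lies on the centre line of the jaws, within the pads' length; the fingertips stand 22 mm ahead of it and the grasp point (between the pads) lies 3 mm ahead of it (robot.tcp_to_tips is the distance from the TCP to the fingertips, in m); z points along the fingers, y is the line along which they close (so a half turn about z gives the same grasp; the last joint's range is limited). The gripper opens to 85 mm and grips with 20 to 120 N. Pads are 22 mm wide; open, the fingers measure 114 mm over their backs; the gripper's body (76 mm by 85 mm) begins 54 mm behind the grasp point. The pads swing forward as they close: fully open they stand 13 mm farther back than shut.
Start: joints at [63.392, 19.034, -3.707, 83.658, 1.238, 77.344, -5.071], TCP at [0.267, -0.565, 0.253] pointing down, gripper open.
Joint ranges: [-148.97, 148.97], [-28.65, 121.19], [-84.17, 76.75], [9.2, 138.47], [-72.65, 252.65], [3.7, 117.97], [-149.18, 149.18]. Speed limits (degrees/s): [127.2, 127.2, 159.86, 159.86, 180, 180, 180].

### API

Orientations are given as [roll, pitch, yaw] about the fixed x, y, z axes, in that order (R = Rz(yaw) Ry(pitch) Rx(roll)).
In Python, from plant import robot gives the robot as it stands.
- The arm moves only by the shell command python3 -m inch 'ROWS'. ROWS is JSON, a list that holds one entry, the list of rows, each a list of 5 numbers: the finger opening in m, from 0 to 0.0854, then the shift along the tool's x, y, z in m, then the turn about the tool's z in rad. In form: [[[grip, x, y, z, turn], ...]]. A call has 1 to 20 rows; each row is the pose to reach, as a shift and turn from the pose commanded when the call began, along the tool's axes at that moment; what a row does not reach only later rows make up. A row lasts 1/8 s, in which the tool goes at most 62.5 mm and 10.7 degrees, less where a joint would pass 70% of its speed; a pose out of reach is approached as far as the arm can. A call with a gripper value outside its range is refused whole. The fingers move at their own pace and stop on an object; the grip force is fixed at half the most. Time passes only in rows, so rows that repeat a pose let the fingers close. It gives the time, the measured TCP pose, the force, the opening and the grip force at its end, in the units of the state.
- robot.state(): the state, without advancing time (a new reading comes with each control period).
- robot.get_image(name): name is "scene" or "top"; returns the picture (400x640x3 uint8, red, green, blue); there is no depth.
- robot.calibration(name): a dict with "intrinsics" (3x3 intrinsics, pixels), "dist_coeffs" ([k1, k2, p1, p2, k3] as OpenCV has them; the pictures are not rectified), "R" (3x3) and "t" (3): a world point X has camera coordinates R X + t. Camera axes: x right, y down, z forward; pixel columns grow to the right and rows downward; lengths in m; the calibration is good to about 2 mm. A picture is of the moment at which its call begins. calibration takes no time and is no camera call.
- robot.close_job(): hands the job in; it is judged then, once.
The state is a dict: "t": time; "qpos": joint angles; "qd": joint speeds; "joint_torque": joint torques, N m; "tcp_pos": TCP position; "tool_rot": TCP orientation; "force": force on the tool from outside, world axes, zero at the start; "torque": the same for the moment, N m; "opening": finger opening in m; "gripper_force": force on a finger pad.
Only numpy, scipy, OpenCV 4.12 (cv2) and the standard library are available. Lean on these libraries where they do the work, as an engineer would, in place of code of your own. Each camera call takes 0.05 s, during which the arm holds its last target. There are 200 camera calls.

## Working session

There is one attempt and no reset: what is moved stays moved. The work goes in short steps, Python scripts to look and compute and a shell command to move; the robot and the scene stay as the last step left them, time stands still between calls to the robot, and variables do not carry over. Pictures are saved under pics/ and viewed, at most 10 in all, crops included, and the job is handed in when it is done.

```bash
mkdir -p pics; ls
python3 - <<'E'
from plant import robot
import cv2
for n in("scene","top"):
    cv2.imwrite(f"pics/{n}0.png",robot.get_image(n)[...,::-1]); c=robot.calibration(n); print(n,c)
s=robot.state(); print(s['t'],s['tcp_pos'],s['tool_rot'],s['opening'],robot.tcp_to_tips)
E
```

```text
pics
scene {'intrinsics': array([[498.55548037,   0.        , 316.68525458],
       [  0.        , 498.55548037, 197.04486692],
       [  0.        ,   0.        ,   1.        ]]), 'dist_coeffs': array([0.01796322, 0.        , 0.        , 0.        , 0.        ]), 'R': array([[-0.89547927, -0.44508867,  0.0035978 ],
       [-0.2372348 ,  0.4704251 , -0.84995287],
       [ 0.3766119 , -0.7619687 , -0.52684644]]), 't': array([0.58125265, 0.03538733, 1.40505836])}
top {'intrinsics': array([[472.71244181,   0.        , 310.74656167],
       [  0.        , 472.71244181, 202.30717972],
       [  0.        ,   0.        ,   1.        ]]), 'dist_coeffs': array([-0.02745506,  0.        ,  0.        ,  0.        ,  0.        ]), 'R': array([[ 6.40043144e-04, -9.99670059e-01,  2.56780705e-02],
       [-9.92812436e-01, -3.70835973e-03, -1.19623217e-01],
       [ 1.19678972e-01, -2.54169437e-02, -9.92487241e-01]]), 't': array([0.29867994, 0.50376994, 1.2659339 ])}
0.1 [ 0.26710873 -0.5647089   0.25258669] [-1.79926237e+02  3.50955027e-03  2.53141315e+01] 0.08522528441062054 0.022
```

View pics/scene0.png

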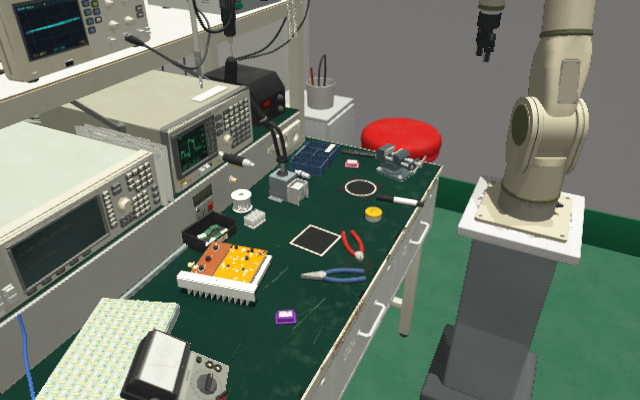

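View pics/top0.png

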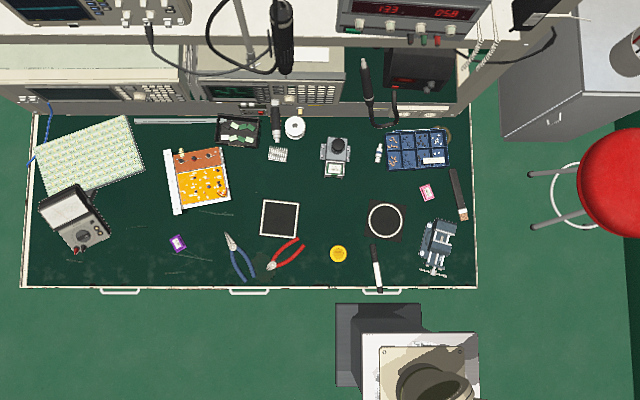

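Top view: the dispenser is at about (335,155) and its plunger cap at (338,145). The square card is at (279,218), to its left, and the ring card is at (385,220). The side cutters look like the red ones (287,253), with a blue pair at (240,257). The pink (427,192) and purple (178,243) modules are look-alikes. I'll enlarge to confirm.

```bash
cat > h.py <<'E'
import numpy as np, cv2
from plant import robot
def ray(n,uv,z):
    c=robot.calibration(n);R,t=c['R'],c['t']
    p=cv2.undistortPoints(np.array(uv,float).reshape(-1,1,2),c['intrinsics'],c['dist_coeffs']).reshape(-1,2)
    d=np.c_[p,np.ones(len(p))]@R; o=-R.T@t
    return o+d*((np.broadcast_to(z,len(p))-o[2])/d[:,2])[:,None]
def proj(n,X):
    c=robot.calibration(n)
    return cv2.projectPoints(np.array(X,float).reshape(-1,3),cv2.Rodrigues(c['R'])[0],c['t'],c['intrinsics'],c['dist_coeffs'])[0].reshape(-1,2)
def crop(img,x,y,w,h,s): return cv2.resize(img[y:y+h,x:x+w],None,fx=s,fy=s,interpolation=cv2.INTER_CUBIC)
E
python3 - <<'E'
from h import *
a=cv2.imread('pics/top0.png');b=cv2.imread('pics/scene0.png')
A=crop(a,250,120,160,150,5)[:590]
cv2.imwrite('pics/topc.png',crop(a,250,125,130,100,6)); cv2.imwrite('pics/scc.png',crop(b,220,130,130,100,6))
E
```

```text
(no output)
```

View pics/topc.png

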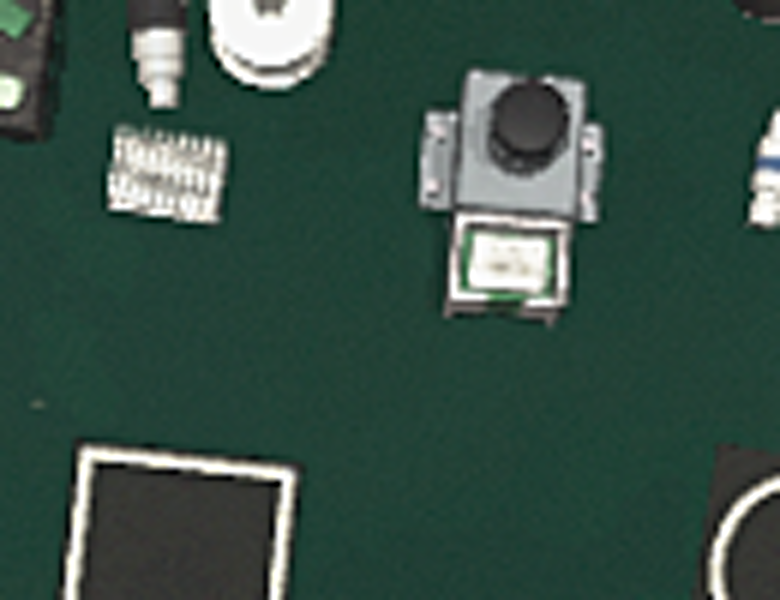

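View pics/scc.png

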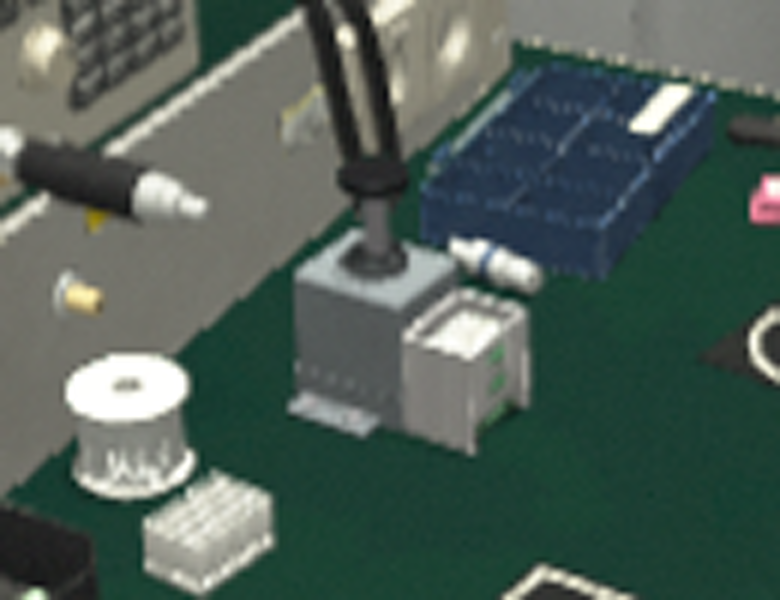

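Confirmed in the crops. The cap centre is at crop (528,118), or full (338,144.7). The shaft with white modules faces down towards the robot. The square outline card is at bottom left, and the heatsink at (278,154) is off to the left. Next I'll fit the poses.

Run:
```python
from h import *
from scipy.optimize import least_squares
f=lambda p,o:(np.array(p,float)+.5)/6-.5+np.array(o)
# square
a=cv2.imread('pics/top0.png'); g=cv2.resize(a[190:246,250:310],None,fx=6,fy=6,interpolation=cv2.INTER_CUBIC)
m=(g.min(2)>120).astype(np.uint8)
cs=max(cv2.findContours(m,0,1)[0],key=cv2.contourArea)
q=f(cv2.approxPolyDP(cs,12,True).reshape(-1,2),(250,190))
P=ray('top',q,0); print('sq corners',P[:,:2].round(4),'c',P.mean(0)[:2], 'sides',np.linalg.norm(P-np.roll(P,1,0),axis=1))
d=P-np.roll(P,1,0);print(np.degrees(np.arctan2(d[:,1],d[:,0])))
# dispenser
T=f([(528,118),(467,70),(587,82),(575,220),(458,212),(445,318),(552,325)],(250,125))
print('cap top',ray('top',T[:1],.122)); 
print('housing',ray('top',T[1:5],.070)[:,:2]); print('shaft bottom',ray('top',T[5:],0)[:,:2])
S=f([(372,178),(300,277),(475,453)],(220,130))
print('scene cap',ray('scene',S[:1],.122),'shaft bottom left',ray('scene',S[2:],0))
mod=lambda p:np.array([[50,0,122],[82,27,70],[82,-27,70],[-19.5,27,0],[-19.5,-27,0]])/1e3@np.array([[np.cos(p[2]),np.sin(p[2]),0],[-np.sin(p[2]),np.cos(p[2]),0],[0,0,1]])+[p[0],p[1],0]
def r(p):
    X=mod(p); return np.r_[(proj('top',X)-T[[0,1,2,5,6]]).ravel(),(proj('scene',X[[0,3]])-S[[0,2]]).ravel()]
s=least_squares(r,[.7,0.05,0]);p=s.x;print('disp',p[:2],np.degrees(p[2]),r(p).round(1))
c,sn=np.cos(p[2]),np.sin(p[2])
for n,x in(('plunger',.05),('outlet',-.057)):print(n,p[0]+x*c,p[1]+x*sn)
# probe tip
from scipy.optimize import least_squares as L
for nm,t,u in(('probe',(165,105),(205,208)),):
    t=f([t],(250,125));u=f([u],(220,130))
    s=L(lambda X:np.r_[(proj('top',X)-t).ravel(),(proj('scene',X)-u).ravel()],[.7,.15,.1]);print(nm,s.x,s.fun.round(1))
print('hs',ray('top',[(277.5,154)],.026),'flux',ray('top',[(338,254)],.02), 'hoses',ray('top',[(395,123)],.0))
```

```text
sq corners [[0.5144 0.4315]
 [0.4174 0.4422]
 [0.4084 0.3433]
 [0.5035 0.333 ]] c [0.46092722 0.38748812] sides [0.09904679 0.09758549 0.09935054 0.09566717]
[ 83.70631691 173.6840061  -95.18713516  -6.14562134]
cap top [[0.64232327 0.23324305 0.122     ]]
housing [[0.6770209  0.25614899]
 [0.67192385 0.20225476]
 [0.60882601 0.20819508]
 [0.61212709 0.2604101 ]]
shaft bottom [[0.57641579 0.26259448]
 [0.5733527  0.21239535]]
scene cap [[0.63891709 0.24236869 0.122     ]] shaft bottom left [[0.57518661 0.26353982 0.        ]]
disp [0.59314014 0.23629926] -4.237520612380643 [ 0.2 -0.3 -0.4  0.  -0.4 -0.4 -0.7  0.3  0.6  0.6  0.5 -1.7 -0.3  0.1]
plunger 0.6430034544654475 0.23260469502704684
outlet 0.5362959600713665 0.24051106209019246
probe [0.6340465  0.38649997 0.17564575] [-0.1 -0.2  0.3  0.1]
hs [[0.63735214 0.39180808 0.026     ]] flux [[0.36270537 0.22545581 0.02      ]] hoses [[0.73614317 0.05769794 0.        ]]
```

```bash
cat >> h.py <<'E'
def rel(pts,yaws=None,s=None):
    "tool-frame shift/turn of world points from current pose"
    s=s or robot.state(); y=np.radians(s['tool_rot'][2]); p=np.array(s['tcp_pos'])
    for i,q in enumerate(np.atleast_2d(pts)):
        d=q-p; print([round(v,3) for v in(d[0]*np.cos(y)+d[1]*np.sin(y), d[0]*np.sin(y)-d[1]*np.cos(y),-d[2])], 'turn',round(float(-np.radians(yaws[i]-s['tool_rot'][2])),3) if yaws is not None else '')
E
python3 - <<'E'
from h import *
rel([[.5,.10,.23],[.641,.236,.19]],[90,90])
for uv in((395,121),(378,125),(367,98)):
    for z in(.05,.15,.25,.35):
        X=ray('top',[uv],z); print(uv,X.round(3),proj('scene',X).round(0))
E
```

```text
[np.float64(0.495), np.float64(-0.501), np.float64(0.023)] turn -1.129
[np.float64(0.68), np.float64(-0.564), np.float64(0.063)] turn -1.129
(395, 121) [[0.727 0.068 0.05 ]] [[286. 151.]]
(395, 121) [[0.697 0.089 0.15 ]] [[290. 126.]]
(395, 121) [[0.667 0.11  0.25 ]] [[295.  99.]]
(395, 121) [[0.637 0.131 0.35 ]] [[300.  68.]]
(378, 125) [[0.715 0.115 0.05 ]] [[281. 158.]]
(378, 125) [[0.686 0.133 0.15 ]] [[286. 132.]]
(378, 125) [[0.657 0.15  0.25 ]] [[291. 104.]]
(378, 125) [[0.628 0.167 0.35 ]] [[296.  72.]]
(367, 98) [[0.792 0.145 0.05 ]] [[256. 157.]]
(367, 98) [[0.757 0.16  0.15 ]] [[261. 131.]]
(367, 98) [[0.721 0.175 0.25 ]] [[267. 103.]]
(367, 98) [[0.686 0.189 0.35 ]] [[273.  71.]]
```

Cables and the iron sit at x>0.71 and y<0.17, clear of the plunger column. Moving in from the robot's side.

```bash
python3 -m inch '[[[0,0.05,-0.05,0,-0.11],[0,0.10,-0.10,0,-0.22],[0,0.14,-0.14,0,-0.33],[0,0.18,-0.18,0,-0.44],[0,0.22,-0.22,0,-0.55],[0,0.26,-0.26,0,-0.66],[0,0.30,-0.30,0,-0.77],[0,0.34,-0.34,0.005,-0.88],[0,0.38,-0.38,0.01,-0.99],[0,0.42,-0.42,0.015,-1.10],[0,0.46,-0.46,0.02,-1.13],[0,0.495,-0.50,0.023,-1.13],[0,0.52,-0.54,0.03,-1.13],[0,0.55,-0.55,0.04,-1.13],[0,0.59,-0.555,0.05,-1.13],[0,0.63,-0.56,0.06,-1.13],[0,0.66,-0.564,0.063,-1.13],[0,0.68,-0.564,0.063,-1.13],[0,0.68,-0.564,0.063,-1.13]]]'
python3 - <<'E'
from h import *
s=robot.state();print(s['t'],s['tcp_pos'],s['tool_rot'],s['force'])
A=crop(cv2.cvtColor(robot.get_image('top'),4),270,100,130,100,4)
B=crop(cv2.cvtColor(robot.get_image('scene'),4),220,90,130,100,4)
cv2.imwrite('pics/p1.png',np.vstack([A[:290],B[:300]]))
E
```

```text
t: 2.48
tcp_pos: [0.641, 0.2361, 0.1892]
tool_rot: [-179.9, -0.0, 90.1]
force: [0.2, -0.6, 0.1]
opening: -0.0001
gripper_force: 0.0
2.475 [0.64096552 0.2360656  0.18915151] [-1.79914042e+02 -1.54338625e-02  9.00761297e+01] [ 0.20031994 -0.62518142  0.10599144]
```

View pics/p1.png

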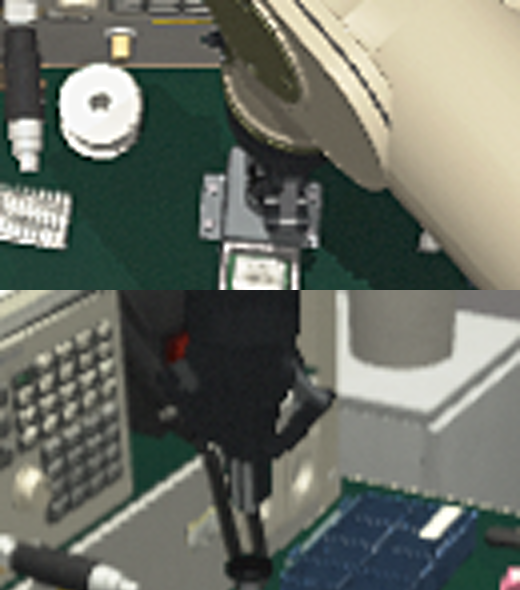

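The tips hang straight above the cap (lower panel: tips at (248,510), cap at (248,568)). Pressing.

```bash
python3 -m inch '[[[0,0,0,0.02,0],[0,0,0,0.035,0],[0,0,0,0.045,0],[0,0,0,0.05,0],[0,0,0,0.055,0],[0,0,0,0.06,0],[0,0,0,0.065,0],[0,0,0,0.069,0],[0,0,0,0.072,0],[0,0,0,0.072,0]]]'
```

```text
t: 3.82
tcp_pos: [0.6405, 0.2352, 0.1187]
tool_rot: [-180.0, 0.1, 90.0]
force: [-5.6, -3.1, 7.2]
opening: 0.0002
gripper_force: 3.4
```

```bash
python3 -m inch '[[[0,0,0,0.002,0],[0,0,0,0.004,0],[0,0,0,0.006,0],[0,0,0,0.007,0],[0,0,0,0.007,0]]]'
```

```text
t: 4.45
tcp_pos: [0.6407, 0.2353, 0.1141]
tool_rot: [180.0, 0.1, 90.0]
force: [-11.6, -6.9, 23.4]
opening: 0.0003
gripper_force: 11.4
```

The hard stop is reached (23 N, tips at 92 mm, as expected). Releasing and backing off to look.

```bash
python3 -m inch '[[[0,0,0,-0.008,0],[0,0,0,-0.018,0],[0,0,0,-0.028,0],[0,0,0,-0.04,0],[0,0,0,-0.06,0],[0,0,0,-0.08,0],[0,-0.02,-0.03,-0.08,0],[0,-0.04,-0.06,-0.08,0],[0,-0.07,-0.09,-0.08,0],[0,-0.10,-0.12,-0.08,0],[0,-0.13,-0.14,-0.08,0],[0,-0.16,-0.14,-0.08,0],[0,-0.16,-0.14,-0.08,0]]]'
python3 - <<'E'
from h import *
s=robot.state();print(s['t'],s['tcp_pos'],s['tool_rot'],s['force'])
a=cv2.cvtColor(robot.get_image('top'),4);b=cv2.cvtColor(robot.get_image('scene'),4)
cv2.imwrite('pics/t2.png',a);cv2.imwrite('pics/s2.png',b)
cv2.imwrite('pics/p2.png',np.hstack([crop(a,260,125,100,140,4),crop(b,230,130,100,140,4)]))
E
```

```text
t: 6.08
tcp_pos: [0.5014, 0.073, 0.1924]
tool_rot: [179.9, 0.1, 89.8]
force: [0.2, 0.9, -0.3]
opening: -0.0
gripper_force: 0.0
6.075 [0.50139305 0.07303008 0.19237523] [1.79920904e+02 9.13571290e-02 8.98432392e+01] [ 0.17082241  0.85628193 -0.2676801 ]
```

View pics/p2.png

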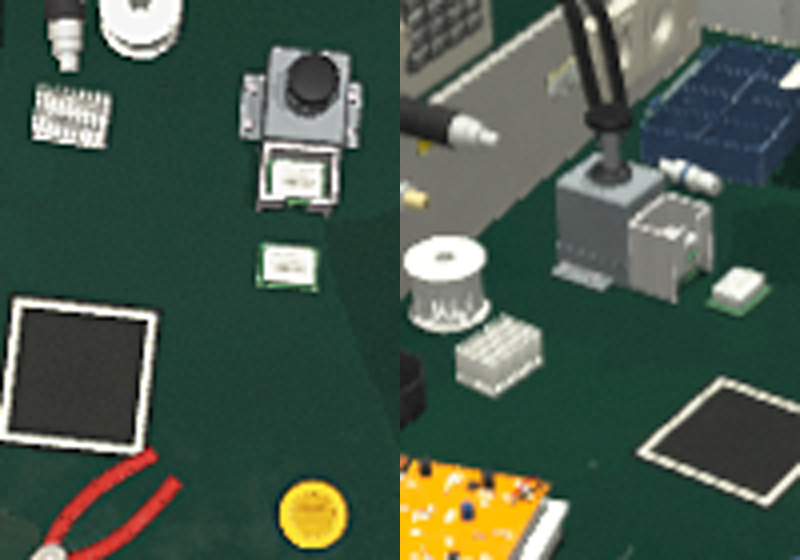

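Exactly one module came out, at crop (288,266), or full (332,191.5). The plunger is back up and two modules remain in the shaft. Next I'll measure the module and plan a curved push.

```bash
cat >> h.py <<'E'
def module(a,u,v,hw=22,hh=18):
    g=cv2.resize(a[v-hh:v+hh,u-hw:u+hw],None,fx=6,fy=6,interpolation=cv2.INTER_CUBIC)
    m=(g.min(2)>140).astype(np.uint8); c=max(cv2.findContours(m,0,1)[0],key=cv2.contourArea).reshape(-1,2)
    P=ray('top',(c+.5)/6-.5+np.array([u-hw,v-hh]),.016)[:,:2]
    r=cv2.minAreaRect((P*1000).astype(np.float32)); return np.array(r[0])/1000,r[1],r[2]
E
python3 - <<'E'
from h import *
a=cv2.imread('pics/t2.png'); c,sz,an=module(a,332,191,12,9); print(c,sz,an)
# arc from M0 heading h0 to goal
G=np.array([.461,.3875]); d=G-c; ch=np.degrees(np.arctan2(d[1],d[0])); L=np.hypot(*d); h0=92; tot=2*(ch-h0); k=np.radians(tot)/ (L*np.radians(tot)/2/np.sin(np.radians(tot)/2)); S=np.radians(tot)/k
print('chord',ch,'final',h0+tot,'len',S)
def pose(s,back=.032):
    h=np.radians(h0)+k*s; p=c+np.array([np.sin(h)-np.sin(np.radians(h0)),-np.cos(h)+np.cos(np.radians(h0))])/k
    return np.r_[p-back*np.array([np.cos(h),np.sin(h)]),.028],np.degrees(h)
u=np.array([np.cos(np.radians(h0)),np.sin(np.radians(h0))])
pre=np.r_[c-.050*u,.028]; print('pre');rel([np.r_[pre[:2],.192],pre],[h0,h0])
# relative to nominal pre pose
st={'tcp_pos':pre,'tool_rot':[180,0,h0]}
q=[pose(s) for s in np.linspace(0,S,11)]
rel([x for x,_ in q],[y for _,y in q],st)
E
```

```text
[0.53673578 0.24123778] (36.52907943725586, 26.241416931152344) 85.27192687988281
chord 117.3754917385116 final 142.7509834770232 len 0.17021777828689752
pre
[np.float64(0.115), np.float64(0.037), np.float64(0.0)] turn -0.034
[np.float64(0.115), np.float64(0.037), np.float64(0.164)] turn -0.034
[np.float64(0.018), np.float64(-0.0), np.float64(-0.0)] turn -0.0
[np.float64(0.035), np.float64(0.002), np.float64(-0.0)] turn -0.089
[np.float64(0.052), np.float64(0.003), np.float64(-0.0)] turn -0.177
[np.float64(0.07), np.float64(0.002), np.float64(-0.0)] turn -0.266
[np.float64(0.087), np.float64(-0.001), np.float64(-0.0)] turn -0.354
[np.float64(0.103), np.float64(-0.005), np.float64(-0.0)] turn -0.443
[np.float64(0.12), np.float64(-0.01), np.float64(-0.0)] turn -0.531
[np.float64(0.136), np.float64(-0.017), np.float64(-0.0)] turn -0.62
[np.float64(0.151), np.float64(-0.025), np.float64(-0.0)] turn -0.709
[np.float64(0.165), np.float64(-0.035), np.float64(-0.0)] turn -0.797
[np.float64(0.179), np.float64(-0.046), np.float64(-0.0)] turn -0.886
```

The module measures (0.537, 0.241), which matches the outlet. Descending beside it.

```bash
python3 -m inch '[[[0,0.04,0.013,0,0],[0,0.08,0.025,0,-0.034],[0,0.115,0.037,0,-0.034],[0,0.115,0.037,0.04,-0.034],[0,0.115,0.037,0.08,-0.034],[0,0.115,0.037,0.12,-0.034],[0,0.115,0.037,0.145,-0.034],[0,0.115,0.037,0.155,-0.034],[0,0.115,0.037,0.163,-0.034],[0,0.115,0.037,0.163,-0.034]]]'
```

```text
t: 7.42
tcp_pos: [0.5381, 0.1909, 0.0287]
tool_rot: [180.0, -0.0, 92.0]
force: [-0.4, -0.4, 0.9]
opening: -0.0
gripper_force: 0.0
```

Position is as planned. Now the first half of the curved push.

```bash
python3 -m inch '[[[0,0.006,0,0,0],[0,0.012,0,0,0],[0,0.018,0,0,0],[0,0.024,0.001,0,-0.03],[0,0.029,0.001,0,-0.06],[0,0.035,0.002,0,-0.09],[0,0.041,0.002,0,-0.12],[0,0.047,0.003,0,-0.15],[0,0.052,0.003,0,-0.18],[0,0.058,0.003,0,-0.21],[0,0.064,0.002,0,-0.24],[0,0.070,0.002,0,-0.266],[0,0.076,0.001,0,-0.295],[0,0.082,0,0,-0.325],[0,0.087,-0.001,0,-0.354],[0,0.087,-0.001,0,-0.354]]]'
python3 - <<'E'
from h import *
s=robot.state();print(s['t'],s['tcp_pos'],s['tool_rot'],s['force'])
a=cv2.cvtColor(robot.get_image('top'),4);b=cv2.cvtColor(robot.get_image('scene'),4)
cv2.imwrite('pics/t3.png',a);cv2.imwrite('pics/p3.png',np.hstack([crop(a,260,125,100,140,4),crop(b,230,130,100,140,4)]))
E
```

```text
t: 9.43
tcp_pos: [0.5336, 0.278, 0.0283]
tool_rot: [180.0, -0.0, 112.4]
force: [-0.4, 1.3, -0.2]
opening: -0.0002
gripper_force: 0.0
9.425 [0.53360293 0.2779509  0.02833762] [ 1.79994861e+02 -1.40263560e-02  1.12358012e+02] [-0.44593672  1.26326735 -0.17642551]
```

View pics/p3.png

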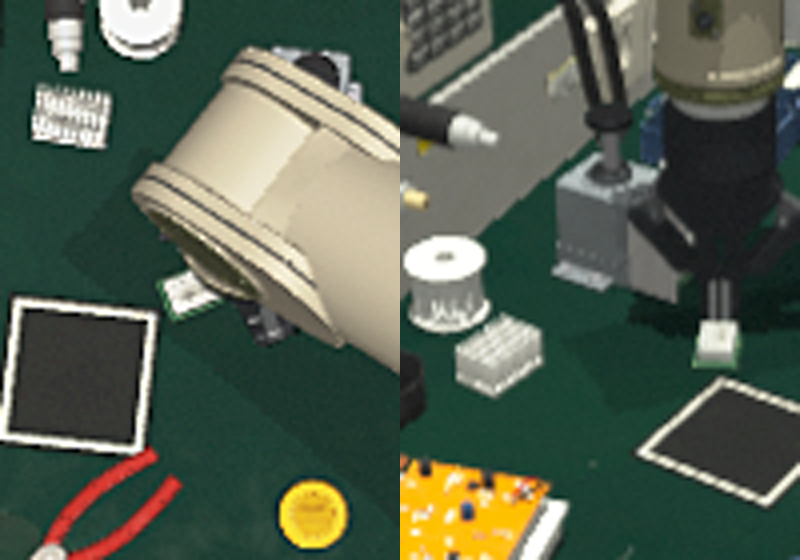

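The module is ahead of the fingers at top-crop (190,292), turning with them, with the square ahead. Now the remaining arc, worked out from the current pose.

Run:
```python
from h import *
s=robot.state();h0=np.radians(s['tool_rot'][2]);p=np.array(s['tcp_pos']);u=lambda h:np.array([np.cos(h),np.sin(h)])
c=p[:2]+.032*u(h0);d=np.array([.461,.3875])-c
ch=np.arctan2(d[1],d[0]);tot=2*(ch-h0);L=np.hypot(*d);R=L/2/np.sin(tot/2)
print(c,np.degrees([h0,ch,tot]),R)
for f in np.linspace(0,1,6):
    h=h0+f*tot;q=c+R*np.array([np.sin(h)-np.sin(h0),np.cos(h0)-np.cos(h)])
    rel([np.r_[q-.032*u(h),p[2]]],[np.degrees(h)],s)
```

```text
[0.52170768 0.30692014] [112.27313164 126.99383123  29.44139918] 0.19851594622687904
[np.float64(0.0), np.float64(0.0), np.float64(-0.0)] turn -0.0
[np.float64(0.021), np.float64(0.002), np.float64(-0.0)] turn -0.103
[np.float64(0.041), np.float64(0.002), np.float64(-0.0)] turn -0.206
[np.float64(0.062), np.float64(0.0), np.float64(-0.0)] turn -0.308
[np.float64(0.082), np.float64(-0.004), np.float64(-0.0)] turn -0.411
[np.float64(0.102), np.float64(-0.01), np.float64(-0.0)] turn -0.514
```

```bash
python3 -m inch '[[[0,0.006,0.001,0,-0.03],[0,0.012,0.001,0,-0.06],[0,0.018,0.002,0,-0.09],[0,0.024,0.002,0,-0.12],[0,0.030,0.002,0,-0.15],[0,0.036,0.002,0,-0.18],[0,0.041,0.002,0,-0.206],[0,0.047,0.0015,0,-0.235],[0,0.053,0.001,0,-0.265],[0,0.059,0,0,-0.293],[0,0.065,-0.001,0,-0.323],[0,0.071,-0.002,0,-0.353],[0,0.076,-0.003,0,-0.382],[0,0.082,-0.004,0,-0.411],[0,0.088,-0.006,0,-0.441],[0,0.094,-0.007,0,-0.471],[0,0.099,-0.009,0,-0.498],[0,0.102,-0.010,0,-0.514],[0,0.102,-0.010,0,-0.514]]]'
python3 -m inch '[[[0,-0.005,0,0,0],[0,-0.015,0,0,0],[0,-0.025,0,0,0],[0,-0.03,0,-0.03,0],[0,-0.03,0,-0.08,0],[0,-0.03,0,-0.13,0],[0,-0.03,0,-0.17,0],[0,-0.06,-0.05,-0.17,0],[0,-0.10,-0.10,-0.17,0],[0,-0.12,-0.15,-0.17,0],[0,-0.14,-0.20,-0.17,0],[0,-0.14,-0.20,-0.17,0]]]'
python3 - <<'E'
from h import *
s=robot.state();print(s['t'],s['tcp_pos'],s['tool_rot'],s['force'])
E
```

```text
t: 11.9
tcp_pos: [0.4857, 0.3682, 0.0283]
tool_rot: [-180.0, -0.0, 141.8]
force: [-0.3, -0.0, -0.3]
opening: -0.0001
gripper_force: 0.0
t: 13.4
tcp_pos: [0.4723, 0.1181, 0.1981]
tool_rot: [-179.8, 0.1, 141.2]
force: [0.8, -0.2, 0.7]
opening: 0.0003
gripper_force: 0.0
13.4 [0.47229687 0.11808411 0.19809357] [-1.79843289e+02  1.25519299e-01  1.41207240e+02] [ 0.75666873 -0.15227835  0.73444392]
```

Run:
```python
from h import *
a=cv2.cvtColor(robot.get_image('top'),4);b=cv2.cvtColor(robot.get_image('scene'),4)
cv2.imwrite('pics/p4.png',np.hstack([crop(a,250,125,100,140,4),crop(b,240,130,100,140,4)]))
print(module(a,279,218,14,14))
```

```text
(array([0.4584115 , 0.38756238]), (26.284650802612305, 36.025779724121094), 52.04293441772461)
```

View pics/p4.png

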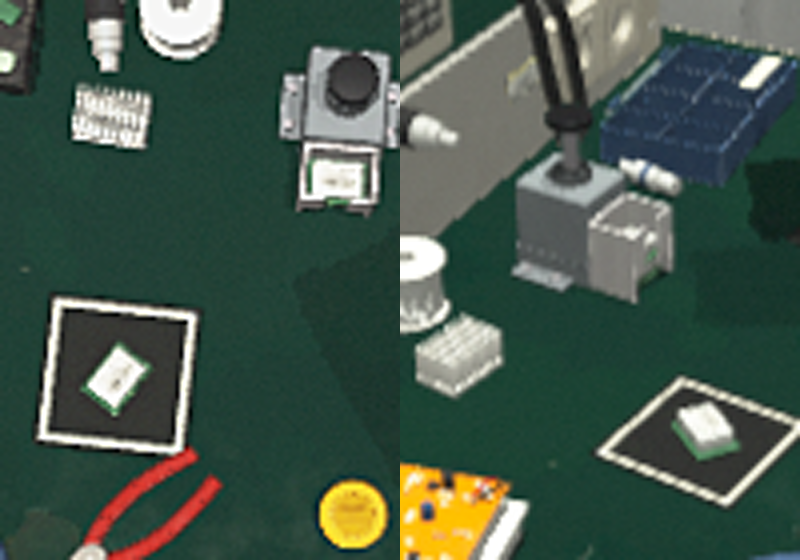

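The module lies flat at crop (116,378), near the middle of the square and about 2.5 mm from its centre. The dispenser and bystanders look undisturbed, and the robot is touching nothing.

```bash
python3 -c "
from plant import robot
print(robot.close_job())"
```

```text
the job is handed in; nothing more can be done
None
```

The job is handed in: one full press brought out exactly one module, which now lies flat inside the square outline about 2.5 mm from its centre, with nothing else seen to have moved, in about 13.5 s of robot time.

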